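# Turn a carton in the slide-jaw fixture and bring the jaw to its click stop

### The job

Turn the small white carton that stands in the slide-jaw fixture by a quarter turn, so that one of its wide sides instead of a narrow end looks to the robot's side, and stand it upright on the plate between the jaws again, midway across the plate, square to the jaws and next to the fixed jaw, and let go of it. Then take the moving jaw by its orange grip and slide it towards the fixed jaw until its spring ball clicks into the notch, without running past the notch, and finish while still gripping the jaw at rest there, ready for a label to be stuck on. Leave the things around alone.

Things in the scene. Friction and masses are not known exactly. Their poses are not given: they have to be found in the camera images.
- fixture: Fixture fixed to the table: grey metal plate 130 x 340 x 12 mm. Origin under it; z up, plate top z = 12 mm; y along the slide (plate y -176 to +164 mm), -x is the robot's side. Blue fixed jaw at the +y end: 62 mm wide, 50 mm above plate, inner face at y = +135 mm. Two steel guide rails, 12 mm high, at x = 18 to 31 mm either side, end at y = -2 mm; from there to the fixed jaw the plate is flat.
- jaw: Moving jaw, slides along the fixture's y. Origin on the plate's top at the middle of its inner face (looks to +y); axes as the fixture's. Blue, 62 mm wide, 16 mm thick, 50 mm above the plate, on a dark runner 36 mm wide, 13 mm high, reaching 125 mm back (-y) with the grip on it. Starts 155 to 175 mm from the fixed jaw; slides to +y, drag 1 to 3 N; travel ends 83 mm from the fixed jaw.
- jaw_grip (a point): Centre of the orange upright grip on the moving jaw, 80 mm behind the jaw's inner face and 48 mm above the table: a fin 14 mm thick along y, 32 mm wide in x, from 25 to 71 mm above the table. Take it from above with a finger on its +y and one on its -y side. Axes as the fixture's.
- jaw_notch (a point): The notch in the runner's near (-x) side, 28 mm behind the grip's centre (-y), 108 mm behind the jaw's inner face; a white line across the top of the runner marks it. Axes as the fixture's.
- plunger_ball (a point): Spring ball of the brass plunger on the near guide rail, red pointer on top; its y on the rail varies by 4 mm either way. Axes as the fixture's. Jaw home: notch and ball at equal y, jaws 93 to 101 mm apart. The ball drags on the runner, then snaps into the notch: within 3 mm either side it draws a jaw that is let go to the notch's middle; pushing on past it takes 7 to 12 N.
- carton_mid (a point): Centre of the small white carton, 90 x 50 x 60 mm (its own x, y, z; z up), 90 g. It starts standing on the plate with its 90 mm length along the fixture's x (50 mm along the slide), its centre 65 to 75 mm from the fixed jaw. It can be gripped across the 50 mm.
- glue: Glue stick standing on the table, red, yellow and white, 27 mm across, 96 mm tall; leave alone. Origin at its underside.
- blue_roll: Roll of blue tape lying flat, 95 mm across, 24 mm high; leave alone. Origin at its underside.
- measure: Yellow and black tape measure, 78 x 38 x 67 mm; leave alone. Origin at its underside.
Not all that is in view belongs to the job. There is more than one size of the part that bears carton_mid; the job needs the larger.

How it is judged (in metres and radians):
On the way, in this order (a step that is already met when the one before it is completed fails the run):
1. the carton stands turned on the plate and is let go, the jaw still short of the notch (angle between the x axis of carton_mid and the y axis of fixture, either way round below 0.12 rad and angle between carton_mid's own z axis and vertical below 0.08 rad and z of carton_mid in the frame of fixture between 0.036 and 0.046 m and x of carton_mid in the frame of fixture between -0.015 and 0.015 m and contact force between the fingers and carton below 0.1 N and y of jaw_notch in the frame of plunger_ball below -0.01 m), for 0.2 s.
2. the moving jaw is gripped with its notch on the spring ball (y of jaw_notch in the frame of plunger_ball between -0.0025 and 0.0025 m and contact force between the fingers and jaw above 3 N and linear speed of jaw below 0.01 m/s), for 0.3 s.
At the end, for the whole second after the job is handed in: Carton upright (0.08 rad) on the plate, length along the slide (0.12 rad), centre within 15 mm of the middle line and 41 to 61 mm from the fixed jaw, not touched by the fingers; notch within 2.5 mm of the ball along the slide, jaw at rest and gripped by the fingers (over 3 N) (all of step 2 and angle between the x axis of carton_mid and the y axis of fixture, either way round below 0.12 rad and angle between carton_mid's own z axis and vertical below 0.08 rad and z of carton_mid in the frame of fixture between 0.036 and 0.046 m and x of carton_mid in the frame of fixture between -0.015 and 0.015 m and y of carton_mid in the frame of fixture between 0.074 and 0.094 m and linear speed of carton below 0.02 m/s and contact force between the fingers and carton below 0.1 N); the arm keeps its last pose, push and grip.
It fails at once if the jaw ran more than 7 mm past the notch (y of jaw_notch in the frame of plunger_ball above 0.007 m).
It fails at once if a thing around was moved by more than 20 mm (distance of any of glue, blue_roll, measure from where it was at the start of the episode above 0.02 m).
It also fails if it takes over 61 s, if anything falls off the work surface, if the arm or the gripper's body presses on something with over 40 N, if the wrist force passes 120 N, or if a joint passes its speed limit or range.

### The arm

A 6-joint arm with a two-finger parallel gripper is mounted at the origin on a cart in front of the work surface, level with it; the furniture and walls round the work are solid. World frame = base frame: x ahead of the robot, y to its left, z up, the work surface at z = 0. Lengths are in mm, angles in rad, forces in N, time in s.
With the tool pointing down it reaches from about 350 to 875 mm from the base axis. Payload 4.2 kg.
Tool frame: the origin (TCP) lies on the mounting face of the last link; the fingertips stand 173 mm ahead of it and the grasp point (between the pads) lies 155 mm ahead of it; z points along the fingers, y is the direction in which the jaws open and shut (so a half turn about z gives the same grasp; the last joint's range is limited). The gripper opens to 85 mm and grips with 20 to 120 N. Pads are 22 mm wide; open, the fingers measure 114 mm over their backs; the gripper's body (76 mm by 85 mm) begins 54 mm behind the grasp point. The pads swing forward as they close: fully open they stand 13 mm farther back than shut.
Start: joints at [-1.036, 0.385, 0.008, 0, -1.194, -0.259], TCP at [170.215, -601.354, 404.712] pointing down, gripper open.
Joint ranges: [-3.14, 3.14], [-1.21, 2.06], [-1.07, 1.41], [-3.16, 2.05], [-2.99, -0.16], [-3.1, 3.1]. Speed limits (rad/s): [2.79, 2.79, 3.14, 3.14, 3.14, 3.14].

### API

Orientations are given as a unit quaternion [x, y, z, w].
In Python, from bench import arm gives the robot as it stands.
- The arm moves only by the shell command python3 -m jog 'ROWS' [OPENING]. ROWS is JSON, a list that holds one entry, the list of rows, each a list of 4 numbers: the shift along the tool's x, y, z in mm, then the turn about the tool's z in degrees. In form: [[[x, y, z, spin], ...]]. A call has exactly 5 rows; each row is the pose to reach, as a shift and turn from the pose measured when the call began, along the tool's axes at that moment; what a row does not reach only later rows make up. A row lasts 1/8 s, in which the tool goes at most 62.5 mm and 10.7 degrees, less where a joint would pass 70% of its speed; a pose out of reach is approached as far as the arm can. A call with a gripper value outside its range is refused whole. OPENING is the finger opening in mm, from 0 to 85.4, set as the call begins (- or left out, the last holds). The fingers move at their own pace and stop on an object; the grip force is fixed at half the most. Time passes only in rows, so rows that repeat a pose let the fingers close, or fill a call up. It gives the time, the measured TCP pose, the force and the opening at its end, in the units of the state.
- arm.read_state(): the state, without advancing time (a new reading comes with each control period).
- arm.get_image(name): name is "scene" or "side" or "wrist"; returns (picture, depth): 400x640x3 uint8, blue, green, red; 400x640 float32, mm along the optical axis (not along the pixel's ray), 0 where there is no reading.
- arm.camera_params(name): a dict with "mtx" (3x3 intrinsics, pixels), "k1" (the pictures are not rectified: a ray, as slopes to the right and down, at radius r is drawn at 1 + k1 r^2 times it, then the intrinsics apply), "R" (3x3) and "t" (3): a world point X has camera coordinates R X + t. Camera axes: x right, y down, z forward; pixel columns grow to the right and rows downward; lengths in mm; the calibration is good to about 2 mm. A picture is of the moment at which its call begins: read the wrist's pose just before it. camera_params takes no time and is no camera call; for the wrist camera it gives the pose at the moment of the call.
- arm.job_done(): hands the job in, once; it reports no verdict.
The state is a dict: "clock": time; "joints": joint angles; "joint_vel": joint speeds; "joint_efforts": joint torques, N m; "position": TCP position; "ee_rot": TCP orientation; "contact_force": force on the tool from outside, world axes, zero at the start; "wrist_torque": the same for the moment, N m; "gripper_width": finger opening in mm.
Only numpy, scipy, OpenCV 4.12 (cv2) and the standard library are available. Lean on these libraries where they do the work, as an engineer would, in place of code of your own. Each camera call takes 0.05 s, during which the arm holds its last target.

## Working session

There is one attempt and no reset: what is moved stays moved. The work goes in short steps, Python scripts to look and compute and a shell command to move; the robot and the scene stay as the last step left them, time stands still between calls to the robot, and variables do not carry over. Pictures are saved under pics/ and viewed, and the job is handed in when it is done.

```bash
ls; mkdir -p pics
python3 - <<'E'
from bench import arm
import cv2
s=arm.read_state(); print(s)
for n in ["scene","side","wrist"]:
    p=arm.camera_params(n); print(n,p)
    im,d=arm.get_image(n); cv2.imwrite(f"pics/{n}0.png",im)
    import numpy as np; np.save(f"pics/{n}0_d.npy",d)
print(arm.read_state()['clock'])
E
```

```text
pics
{'clock': 0.0, 'joints': array([-1.03637622e+00,  3.85560333e-01,  6.59983020e-03, -4.97794040e-04,
       -1.19403021e+00, -2.58573351e-01]), 'joint_vel': array([-1.05414149e-03, -6.20632424e-05, -1.08852685e-03,  1.20241931e-03,
       -7.43113468e-04, -1.73440292e-03]), 'joint_efforts': array([-5.98791048e-04, -3.92291451e+01,  1.88400561e+01,  4.18602616e+00,
       -4.52146094e-03, -1.64718841e-05]), 'position': array([ 170.18299843, -601.15949121,  403.60889754]), 'ee_rot': array([-1.37395467e-01,  9.90515638e-01,  1.10141398e-03, -2.10333379e-04]), 'contact_force': array([-0.37004374, -0.06200488,  0.35198266]), 'wrist_torque': array([0.02454726, 0.01258712, 0.07085054]), 'gripper_width': 85.4856748402522}
scene {'mtx': array([[380.84283936,   0.        , 319.18634161],
       [  0.        , 380.84283936, 200.95265894],
       [  0.        ,   0.        ,   1.        ]]), 'k1': -0.060308422675977684, 'R': array([[-0.66199065, -0.7491749 , -0.02248001],
       [-0.48496436,  0.45101001, -0.749266  ],
       [ 0.57146999, -0.48510508, -0.66188754]]), 't': array([524.00741255, 259.72474586, 763.95290552])}
side {'mtx': array([[365.70991948,   0.        , 311.39844997],
       [  0.        , 365.70991948, 198.37621875],
       [  0.        ,   0.        ,   1.        ]]), 'k1': -0.05907638702812794, 'R': array([[-0.93282449, -0.35954121, -0.02384511],
       [-0.16522706,  0.48561037, -0.85841866],
       [ 0.32021631, -0.79681409, -0.51239518]]), 't': array([607.70215497,  87.23084188, 824.68643588])}
wrist {'mtx': array([[350.54197878,   0.        , 318.5824074 ],
       [  0.        , 350.54197878, 200.47289611],
       [  0.        ,   0.        ,   1.        ]]), 'k1': -0.023436133245362596, 'R': array([[-0.27187531,  0.9623313 ,  0.0015124 ],
       [ 0.91363655,  0.25762397,  0.31448075],
       [ 0.30224504,  0.08688133, -0.94926265]]), 't': array([624.0913488 , -39.85652599, 381.30682563])}
0.15
```

View pics/scene0.png

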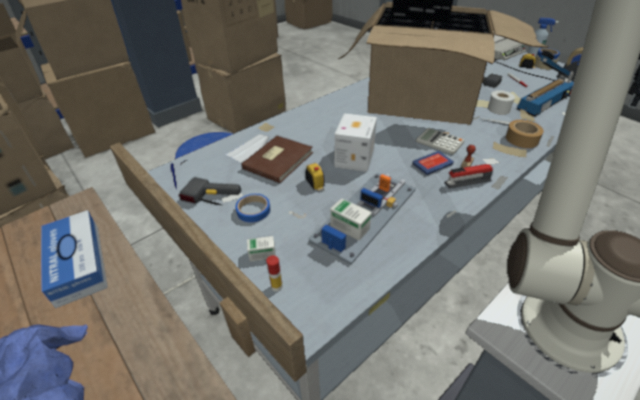

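View pics/side0.png

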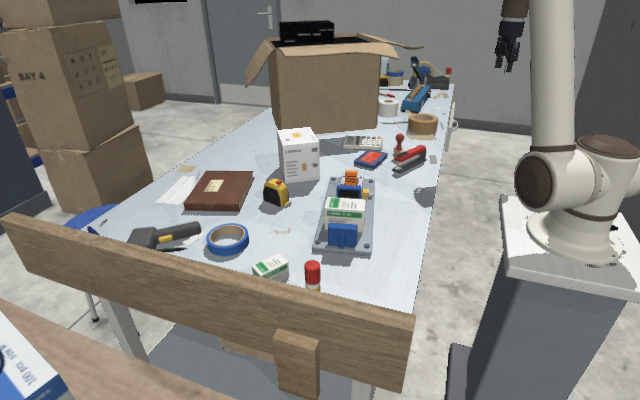

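View pics/wrist0.png

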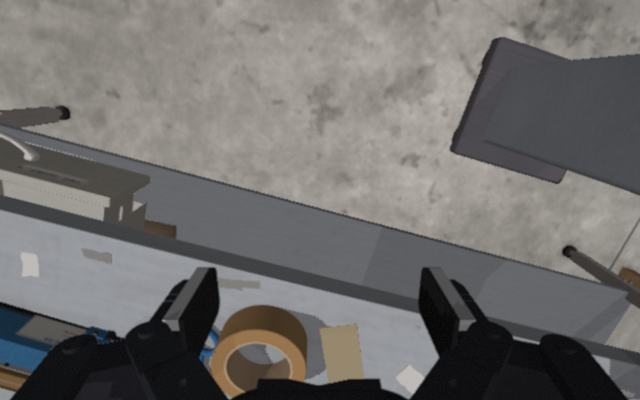

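Candidates for the carton are the white/green carton in the fixture (scene 350,217; side 345,215), the smaller white/green carton on the table (scene 260,245; side 270,268) and the tall white box (scene 355,140; side 298,155). By the description, the one between the blue jaws is the one I want. The glue is at scene (273,270), the blue roll at (252,207) and the tape measure at (315,177). Next I check this in a close crop and get rough 3D positions.

```bash
cat > h.py <<'E'
import numpy as np, cv2
from bench import arm
def rays(P,uv):
    k=np.asarray(P['mtx']); uv=np.asarray(uv,float).reshape(-1,2)
    q=(uv-[k[0,2],k[1,2]])/[k[0,0],k[1,1]]
    p=cv2.undistortPoints(uv.reshape(-1,1,2),k,np.array([P['k1'],0,0,0,0.])).reshape(-1,2)
    R=np.asarray(P['R']);t=np.asarray(P['t'])
    d=np.c_[p,np.ones(len(p))]
    return -R.T@t, d@R   # origin, dirs with unit depth
def onplane(P,uv,z):
    o,d=rays(P,uv); s=(z-o[2])/d[:,2]; return o+d*s[:,None]
def withdepth(P,uv,D):
    o,d=rays(P,uv); uv=np.asarray(uv,int).reshape(-1,2); return o+d*D[uv[:,1],uv[:,0]][:,None]
def tri(P1,u1,P2,u2):
    o1,d1=rays(P1,u1);o2,d2=rays(P2,u2);d1=d1[0]/np.linalg.norm(d1);d2=d2[0]/np.linalg.norm(d2)
    A=np.c_[d1,-d2]; s=np.linalg.lstsq(A,o2-o1,rcond=None)[0]
    a=o1+s[0]*d1;b=o2+s[1]*d2
    return (a+b)/2,np.linalg.norm(a-b)
def proj(P,X):
    R=np.asarray(P['R']);t=np.asarray(P['t']);c=np.atleast_2d(X)@R.T+t
    p=c[:,:2]/c[:,2:];r2=(p**2).sum(1,keepdims=True);p=p*(1+P['k1']*r2)
    k=P['mtx'];return p*[k[0,0],k[1,1]]+[k[0,2],k[1,2]]
def clouds(P,D):
    v,u=np.mgrid[0:400,0:640]; uv=np.c_[u.ravel(),v.ravel()]
    X=withdepth(P,uv,D).reshape(400,640,3); X[D<=0]=np.nan; return X
E
python3 - <<'E'
from h import *
for n,pts in [("scene",[(350,212),(334,238),(385,182),(374,192),(390,201),(274,262),(252,208),(315,177),(260,243),(347,258),(408,182),(355,140)]),("side",[(345,208),(342,235),(351,177),(349,192),(366,195),(313,275),(228,240),(275,192),(270,265),(298,155)])]:
    P=arm.camera_params(n);D=np.load(f"pics/{n}0_d.npy")
    for p,x in zip(pts,withdepth(P,pts,D)): print(n,p,x.round())
    im=cv2.imread(f"pics/{n}0.png")
    c=im[165:275,235:425] if n=="scene" else im[160:270,250:400]
    cv2.imwrite(f"pics/{n}_crop.png",cv2.resize(c,None,fx=4,fy=4,interpolation=cv2.INTER_CUBIC))
E
```

```text
scene (350, 212) [507. 148.  71.]
scene (334, 238) [485. 222.  49.]
scene (385, 182) [539. -19.  56.]
scene (374, 192) [524.  42.  64.]
scene (390, 201) [493.   9.  32.]
scene (274, 262) [489. 390.  96.]
scene (252, 208) [756. 281.   1.]
scene (315, 177) [700.  96.  43.]
scene (260, 243) [598. 358.  41.]
scene (347, 258) [442. 220.  12.]
scene (408, 182) [ 538. -131.   -5.]
scene (355, 140) [686. -49. 110.]
side (345, 208) [506. 164.  72.]
side (342, 235) [492. 230.  46.]
side (351, 177) [543. -18.  54.]
side (349, 192) [527.  55.  50.]
side (366, 195) [492.  11.  23.]
side (313, 275) [491. 402.  83.]
side (228, 240) [754. 274.  -1.]
side (275, 192) [713. 101.  41.]
side (270, 265) [597. 362.  42.]
side (298, 155) [704. -37.  88.]
```

View pics/scene_crop.png

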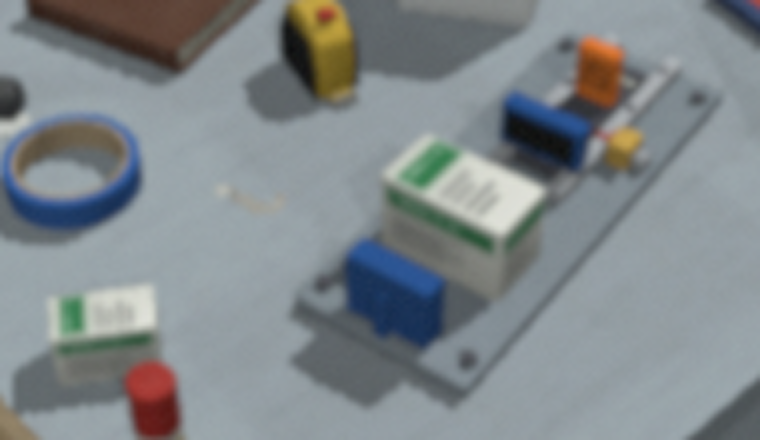

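View pics/side_crop.png

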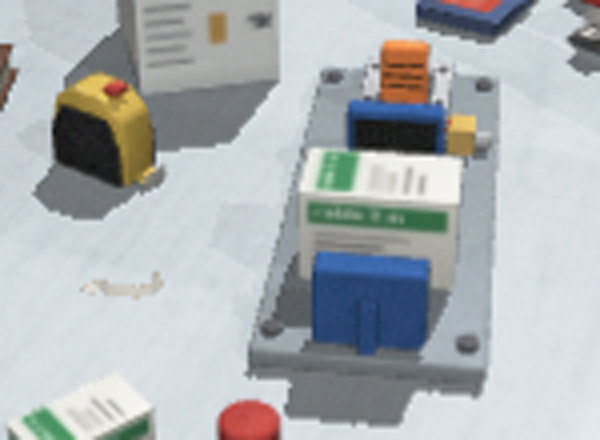

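The crop confirms it: the larger white/green carton stands in the fixture between the blue jaws, with the orange grip beyond. The small carton lies outside near the glue. Next I plan the first move to put the wrist camera over the fixture.

Run:
```python
from h import *
from scipy.spatial.transform import Rotation as Ro
s=arm.read_state();P=arm.camera_params("wrist")
Rt=Ro.from_quat(s['ee_rot']).as_matrix()
c=-P['R'].T@P['t']
print("cam in tool",Rt.T@(c-s['position']),"axis in tool",(Rt.T@P['R'].T).round(3), s['clock'])
print(Rt.round(3))
print(Rt.T@(np.array([480,60,410])-s['position']))
```

```text
cam in tool [82.39033894  0.12673428 30.17234312] axis in tool [[-0.    -0.949 -0.315]
 [ 1.    -0.    -0.001]
 [ 0.    -0.315  0.949]] 0.15
[[-0.962 -0.272 -0.001]
 [-0.272  0.962  0.002]
 [ 0.     0.002 -1.   ]]
[-478.08683604  551.95890618   -5.26393339]
```

```bash
python3 -m jog '[[[-40,45,0,0],[-80,90,0,0],[-120,135,0,0],[-160,180,0,0],[-200,225,0,0]]]' -
```

```text
clock: 0.78
position: [301.8, -328.5, 404.2]
ee_rot: [-0.137, 0.991, 0.001, -0.0]
contact_force: [1.3, -0.7, 0.2]
gripper_width: 85.6
```

```bash
python3 -m jog '[[[-40,45,0,0],[-80,90,0,0],[-120,135,0,0],[-160,180,0,0],[-200,225,0,0]]]' -
```

```text
clock: 1.4
position: [433.3, -55.7, 404.7]
ee_rot: [-0.137, 0.991, 0.001, 0.0]
contact_force: [0.6, -0.8, -0.4]
gripper_width: 85.2
```

```bash
python3 -m jog '[[[-36,40,0,0],[-72,80,0,0],[-109,121,0,0],[-109,121,0,0],[-109,121,0,0]]]' -
python3 - <<'E'
from h import *
P=arm.camera_params("wrist"); im,d=arm.get_image("wrist")
cv2.imwrite("pics/w1.png",im);np.save("pics/w1_d.npy",d)
np.savez("pics/w1_P.npz",**P); print(arm.read_state()['clock'])
E
```

```text
clock: 2.02
position: [504.9, 90.4, 404.4]
ee_rot: [-0.138, 0.99, 0.001, -0.001]
contact_force: [0.2, -1.2, 0.5]
gripper_width: 85.2
2.075
```

View pics/w1.png

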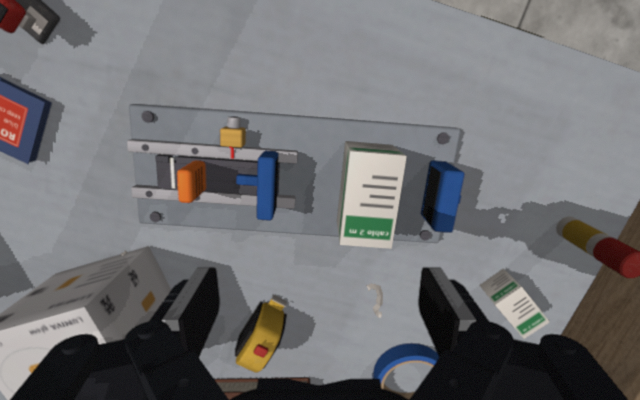

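```bash
cat > seg.py <<'E'
from h import *
def load(tag):
    P=dict(np.load(f"pics/{tag}_P.npz"));P['k1']=float(P['k1'])
    return P,cv2.imread(f"pics/{tag}.png"),np.load(f"pics/{tag}_d.npy")
def blob(m):
    n,l,st,c=cv2.connectedComponentsWithStats(m.astype(np.uint8))
    return [(l==i) for i in range(1,n) if st[i,4]>25]
E
python3 - <<'E'
from seg import *
P,im,D=load("w1"); X=clouds(P,D)
hsv=cv2.cvtColor(im,cv2.COLOR_BGR2HSV)
for (u,v) in [(372,190),(265,180),(190,178),(445,190),(120,230),(200,228),(320,130),(320,230),(232,131),(232,153),(173,172),(215,150)]:
    print((u,v),X[v,u].round(1),hsv[v,u])
c=cv2.resize(im[90:260,110:480],None,fx=2.1,fy=2.1,interpolation=cv2.INTER_CUBIC);cv2.imwrite("pics/w1c.png",c)
z=X[...,2]
for nm,lo,hi,box in [("plate",9,15,(90,100,480,260)),("carton",66,78,(320,120,420,260)),("bluefix",57,67,(410,140,480,250)),("bluemov",57,67,(240,140,290,230)),("orange",66,76,(170,150,215,210))]:
    m=(z>lo)&(z<hi); mm=np.zeros_like(m);mm[box[1]:box[3],box[0]:box[2]]=1; m&=mm
    if nm=="carton": m&=hsv[...,2]>90
    b=max(blob(m),key=lambda a:a.sum()); p=X[b]
    r=cv2.minAreaRect(p[:,:2].astype(np.float32)); print(nm,b.sum(),np.round(r[0],1),np.round(r[1],1),round(r[2],2),"z",np.median(p[:,2]).round(1),p[:,2].std().round(2))
E
```

```text
(372, 190) [498.8 139.   72.9] [ 16  21 209]
(265, 180) [518.8  43.7  62.9] [108 179 134]
(190, 178) [532.8 -20.8  71.1] [ 11 203 152]
(445, 190) [482.9 207.3  61.7] [108 178 135]
(120, 230) [ 642.3 -110.7    0. ] [107  12 146]
(200, 228) [ 6.143e+02 -2.090e+01 -5.000e-01] [110  11 145]
(320, 130) [467.2  81.7  13.4] [113  17 137]
(320, 230) [573.5 112.   12.7] [107  15 122]
(232, 131) [ 4.888e+02 -4.000e-01  3.340e+01] [ 19 153 200]
(232, 153) [511.4   2.7  26.7] [  1 203 191]
(173, 172) [547.2 -51.9  26. ] [ 19  11 187]
(215, 150) [513.6 -14.9  24.4] [165   6 171]
plate 19718 [523.4  67.2] [130.2 339.5] 11.57 z 12.5 0.81
carton 5259 [509.7 142.2] [90.6 50.5] 11.12 z 72.5 0.9
bluefix 1361 [493.2 214.9] [61.7 20.2] 11.95 z 62.2 1.25
bluemov 1108 [527.8  45.4] [61.8 16.5] 11.51 z 62.3 1.18
orange 498 [542. -25.] [31.5 13.6] 11.54 z 71.0 1.52
```

View pics/w1c.png

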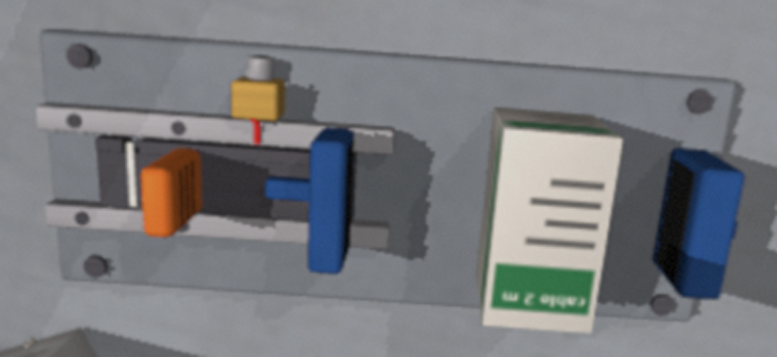

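Plate 130.2×339.5, carton 90.6×50.5 with its top at 72.5, jaw tops 62, grip top 71: all agree with the text. Now a two-view check by ray triangulation, and the move numbers.

```bash
cat >> seg.py <<'E'
from scipy.spatial.transform import Rotation as Ro
YAW=np.radians(11.57); FY=np.array([-np.sin(YAW),np.cos(YAW)]); FX=np.array([np.cos(YAW),np.sin(YAW)])
FO=np.array([523.4,67.2])+6*FY
def tofix(p): d=np.asarray(p)[...,:2]-FO; return np.stack([d@FX,d@FY],-1)
def fromfix(x,y): return FO+x*FX+y*FY
def plan(x,y,zg,yawdeg):
    s=arm.read_state();R=Ro.from_quat(s['ee_rot']).as_matrix()
    w=fromfix(x,y); g=np.array([w[0],w[1],zg]); 
    cur=s['position']+155*R[:,2]
    ty=np.degrees(np.arctan2(-R[0,1],R[1,1]))  # yaw of tool y from world y
    print("grasp now fix",tofix(cur).round(1),"z",cur[2].round(1),"tool yaw",ty.round(2),"shift",(R.T@(g-cur)).round(1),"spin",round(ty-yawdeg,2))
E
python3 - <<'E'
from seg import *
Pw,imw,Dw=load("w1"); Pn=arm.camera_params("side"); Dn=np.load("pics/side0_d.npy"); imn=cv2.imread("pics/side0.png")
def cor(P,im,D,box,lo,hi):
    z=clouds(P,D)[...,2];m=(z>lo)&(z<hi);mm=np.zeros_like(m);mm[box[1]:box[3],box[0]:box[2]]=1
    b=max(blob(m&mm),key=lambda a:a.sum())
    v,u=np.nonzero(b); return np.array([u.mean(),v.mean()])
for nm,bw,bn,lo,hi in [("carton",(320,120,420,260),(310,170,380,230),66,79)]:
    a=cor(Pw,imw,Dw,bw,lo,hi);b=cor(Pn,imn,Dn,bn,lo,hi)
    print(nm,a,b,tri(Pw,a,Pn,b))
# orange centroid of top
h=lambda im:(lambda q:((q[...,0]<16)&(q[...,1]>150)&(q[...,2]>100)))(cv2.cvtColor(im,cv2.COLOR_BGR2HSV))
a=cor(Pw,imw,Dw,(170,150,215,210),66,77);b=cor(Pn,imn,Dn,(335,160,370,190),64,77);print("grip",a,b,tri(Pw,a,Pn,b))
# pointer & line in wrist
hs=cv2.cvtColor(imw,cv2.COLOR_BGR2HSV)
red=((hs[...,0]<6)|(hs[...,0]>172))&(hs[...,1]>130)&(hs[...,2]>90); m=np.zeros_like(red);m[140:165,222:245]=1
v,u=np.nonzero(red&m);print("red",u.mean(),v.mean(),len(u),tofix(onplane(Pw,np.c_[u,v],27)).mean(0))
wl=(hs[...,2]>160)&(hs[...,1]<60); m[:]=0;m[158:188,167:180]=1
v,u=np.nonzero(wl&m);print("line",u.mean(),v.mean(),len(u),tofix(onplane(Pw,np.c_[u,v],25)).mean(0))
plan(*tofix([509.7,142.2]),48,11.4); print(tofix([509.7,142.2]))
E
```

```text
carton [371.33010446 198.29819563] [345.19201521 204.40304183] (array([509.74807905, 142.49928289,  67.23248215]), np.float64(3.630004044365503))
grip [185.21285141 185.34738956] [350.71111111 171.77777778] (array([544.52812019, -25.67156556,  65.24754703]), np.float64(2.874104438979192))
red 231.9090909090909 152.33333333333334 33 [-25.40585214 -66.84728168]
line 172.2093023255814 173.3139534883721 86 [   1.23933854 -128.74938388]
grasp now fix [-13.8  20.2] z 249.7 tool yaw 15.77 shift [-19.1  48.5 201.8] spin 4.37
[ 1.62075272 70.22377031]
```

```bash
python3 -m jog '[[[-10,24,25,4.4],[-19,48.5,60,4.4],[-19,48.5,100,4.4],[-19,48.5,120,4.4],[-19,48.5,120,4.4]]]' 72
python3 - <<'E'
from seg import *
P=arm.camera_params("wrist"); im,d=arm.get_image("wrist")
cv2.imwrite("pics/w2.png",im);np.save("pics/w2_d.npy",d);np.savez("pics/w2_P.npz",**P)
plan(1.6,70.2,48,11.4)
X=clouds(P,d);z=X[...,2];v,u=np.mgrid[0:400,0:640];b=(z>66)&(z<78)&(np.linalg.norm(X[...,:2]-[509,142],axis=-1)<65)
b=max(blob(b),key=lambda a:a.sum());r=cv2.minAreaRect(X[b][:,:2].astype(np.float32));print(r,tofix(np.array(r[0])))
E
```

```text
clock: 2.7
position: [509.1, 140.5, 283.6]
ee_rot: [-0.098, 0.995, -0.0, -0.002]
contact_force: [-0.8, 0.2, 0.9]
gripper_width: 72.3
grasp now fix [ 1.2 69.1] z 130.0 tool yaw 11.31 shift [-0.5  1.1 82. ] spin -0.09
((509.8291015625, 142.24246215820312), (91.09623718261719, 50.17386245727539), 11.095455169677734) [ 1.75574741 70.2394764 ]
```

View pics/w2.png

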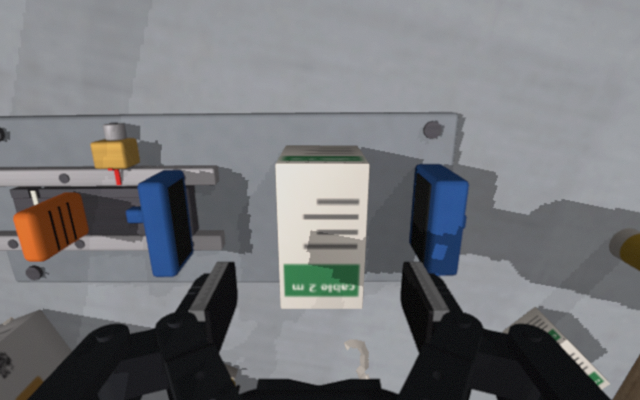

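The carton top spans (277,163)–(362,307) between the open pads at (215,300) and (425,300), clear of both blue jaws. The second wrist view puts its centre at the same place to 0.1 mm. Descend and grip.

```bash
python3 -m jog '[[[-0.5,1,30,0],[-0.5,1,60,0],[-0.5,1,78,0],[-0.5,1,82,0],[-0.5,1,82,0]]]' -
python3 -m jog '[[[0,0,0,0],[0,0,0,0],[0,0,0,0],[0,0,0,0],[0,0,0,0]]]' 20
```

```text
clock: 3.38
position: [510.4, 142.0, 204.2]
ee_rot: [-0.098, 0.995, 0.001, 0.001]
contact_force: [-0.9, 0.4, 0.4]
gripper_width: 72.0
clock: 4.0
position: [511.1, 142.4, 205.8]
ee_rot: [-0.099, 0.995, 0.001, 0.002]
contact_force: [-1.0, 0.8, 6.2]
gripper_width: 49.2
```

```bash
python3 -m jog '[[[0,0,-15,0],[0,0,-40,0],[0,0,-70,0],[0,0,-70,-10],[0,0,-70,-20]]]' -
python3 -m jog '[[[0,0,0,-10],[0,0,0,-20],[0,0,0,-30],[0,0,0,-40],[0,0,0,-50]]]' -
```

```text
clock: 4.62
position: [510.6, 142.1, 277.2]
ee_rot: [-0.273, 0.962, 0.001, 0.003]
contact_force: [-0.2, -0.3, -1.3]
gripper_width: 49.2
clock: 5.25
position: [510.4, 142.0, 278.0]
ee_rot: [-0.656, 0.755, -0.0, 0.003]
contact_force: [-0.1, -0.2, -0.9]
gripper_width: 49.4
```

Run:
```python
from seg import *
plan(0,88,115,101.57); print(arm.read_state()['joints'].round(2))
```

```text
grasp now fix [ 3.2 70.4] z 123.0 tool yaw 81.98 shift [-15.5   9.    8. ] spin -19.59
[ 0.58  0.35 -0.4  -0.   -0.81 -0.72]
```

```bash
python3 -m jog '[[[0,0,0,-10],[0,0,0,-19.6],[0,0,0,-19.6],[0,0,0,-19.6],[0,0,0,-19.6]]]' -
cat > look.py <<'E'
import sys
from seg import *
tag=sys.argv[1]
P=arm.camera_params("wrist"); im,d=arm.get_image("wrist")
cv2.imwrite(f"pics/{tag}.png",im);np.save(f"pics/{tag}_d.npy",d);np.savez(f"pics/{tag}_P.npz",**P)
plan(0,88,48,101.57)
E
python3 look.py w3
```

```text
clock: 5.88
position: [510.4, 141.9, 278.1]
ee_rot: [0.774, -0.633, 0.001, -0.003]
contact_force: [-0.5, 0.0, -0.8]
gripper_width: 49.5
grasp now fix [ 3.2 70.4] z 123.1 tool yaw 101.52 shift [-17.4   3.7  75.1] spin -0.05
```

View pics/w3.png

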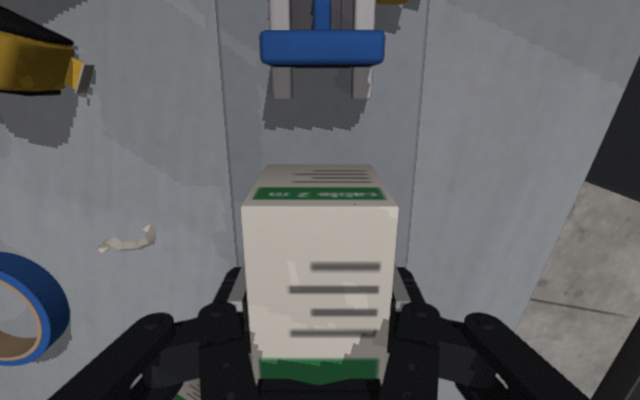

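Run:
```python
from seg import *
P,im,D=load("w3"); X=clouds(P,D)
for v in (212,215,225,250): print(v,X[v,320].round(1))
z=X[...,2]; m=(np.abs(z-145)<6)&(np.linalg.norm(X[...,:2]-[510,142],axis=-1)<70)
m[260:]=0
b=max(blob(m),key=lambda a:a.sum()); f=tofix(X[b]); v,u=np.nonzero(b); print(u.min(),u.max(),v.min(),b.sum(),np.median(z[b]))
print(np.percentile(f,[0,1,50,99,100],axis=0).round(1))
r=cv2.minAreaRect(f.astype(np.float32));print(r)
# plane fit tilt
p=X[b];A=np.c_[p[:,:2]-p[:,:2].mean(0),np.ones(len(p))];print(np.linalg.lstsq(A,p[:,2],rcond=None)[0])
e=onplane(P,[(246,207),(396,207),(320,207)],145); print(tofix(e).round(1))
```

```text
212 [517.8  99.6 145.9]
215 [517.6 100.9 145.1]
225 [517.  103.9 145.8]
250 [515.1 112.9 144.8]
240 398 199 9245 144.78653708292558
[[-23.7  24.5]
 [-22.9  24.9]
 [  1.4  33.1]
 [ 25.7  43.7]
 [ 26.5  44.7]]
((1.4229602813720703, 34.50011444091797), (50.32539749145508, 20.213499069213867), 0.3214387595653534)
[-5.91847622e-03  7.00491597e-02  1.44575811e+02]
[[ 24.1  25.6]
 [-22.6  25.6]
 [  1.1  25.6]]
```

```bash
python3 -m jog '[[[-9,1,0,0],[-17,1.5,0,0],[-17,1.8,20,0],[-17,1.8,40,0],[-17,1.8,55,0]]]' -
python3 look.py w4
python3 - <<'E'
from seg import *
P,im,D=load("w4"); X=clouds(P,D); z=X[...,2]; f=tofix(X)
m=(np.abs(z-90)<4)&(np.abs(f[...,0])<40)&(f[...,1]>30)&(f[...,1]<65); m[260:]=0
b=max(blob(m),key=lambda a:a.sum());print(np.median(z[b]),cv2.minAreaRect(f[b].astype(np.float32)),f[b].min(0),f[b].max(0))
E
```

```text
clock: 6.55
position: [505.3, 159.0, 222.3]
ee_rot: [0.775, -0.632, 0.001, -0.003]
contact_force: [0.8, -0.2, -1.5]
gripper_width: 49.3
grasp now fix [ 0.5 87.6] z 65.5 tool yaw 101.52 shift [-0.4  0.5 17.5] spin -0.05
88.98777590734335 ((-0.2113208770751953, 52.196746826171875), (19.949663162231445, 50.19766616821289), 89.87071990966797) [-25.31432402  42.16944837] [24.89344315 62.17676563]
```

View pics/w4.png

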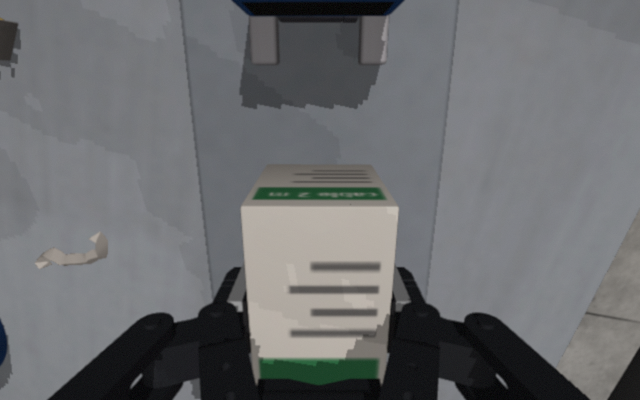

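The carton is held square: near top edge at row 207, centre at fixture (-0.2, 87.2), bottom about 17 mm above the plate, nothing in the way. Lower it.

```bash
python3 -m jog '[[[-0.5,0,8,0],[-0.5,0,14,0],[-0.5,0,16,0],[-0.5,0,17,0],[-0.5,0,17,0]]]' -
```

```text
clock: 7.22
position: [504.8, 159.3, 205.9]
ee_rot: [0.775, -0.632, 0.0, -0.002]
contact_force: [-4.7, 0.2, 14.3]
gripper_width: 49.5
```

```bash
python3 -m jog '[[[0,0,0,0],[0,0,0,0],[0,0,0,0],[0,0,0,0],[0,0,0,0]]]' 70
python3 -m jog '[[[0,0,-15,0],[0,0,-40,0],[0,0,-75,0],[0,0,-120,0],[0,0,-160,0]]]' -
python3 look.py w5
```

```text
clock: 7.85
position: [504.8, 159.2, 205.7]
ee_rot: [0.775, -0.632, 0.0, -0.002]
contact_force: [0.0, 0.4, 0.8]
gripper_width: 70.1
clock: 8.48
position: [504.2, 158.7, 368.5]
ee_rot: [0.775, -0.632, 0.001, -0.003]
contact_force: [0.8, 1.0, -0.2]
gripper_width: 70.1
grasp now fix [ 3.3 88.3] z 219.5 tool yaw 101.64 shift [  1.1   6.1 171.4] spin 0.07
```

View pics/w5.png

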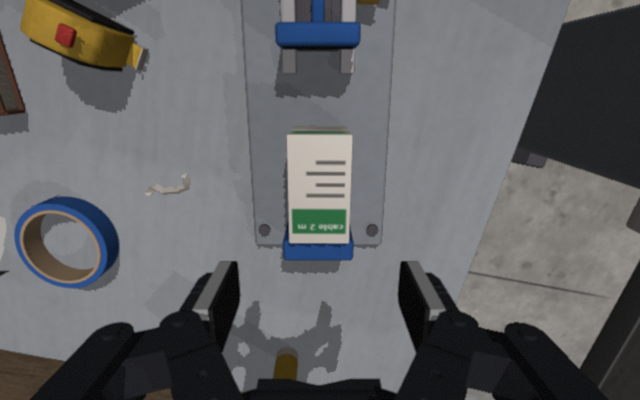

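The carton stands upright, (288,130)–(351,243) in the picture, directly before the fixed jaw (285–352, 235–258) and in line with it.

Run:
```python
from seg import *
P,im,D=load("w5"); X=clouds(P,D); z=X[...,2]; f=tofix(X)
m=(np.abs(z-72)<4)&(np.abs(f[...,0])<45)&(f[...,1]>30)&(f[...,1]<150)
b=max(blob(m),key=lambda a:a.sum());print(np.median(z[b]),cv2.minAreaRect(f[b].astype(np.float32)))
m=(np.abs(z-62)<3)&(np.abs(f[...,0])<45)&(f[...,1]>125)&(f[...,1]<170)
b=max(blob(m),key=lambda a:a.sum());print("fixed",cv2.minAreaRect(f[b].astype(np.float32)))
m=(np.abs(z-62)<3)&(np.abs(f[...,0])<45)&(f[...,1]>-60)&(f[...,1]<20)
b=max(blob(m),key=lambda a:a.sum());print("mov",cv2.minAreaRect(f[b].astype(np.float32)))
plan(0,-75,200,11.57)
```

```text
72.55340263094638 ((-0.7258243560791016, 87.83988952636719), (90.62226867675781, 50.12693405151367), 89.66779327392578)
fixed ((0.23433494567871094, 145.09402465820312), (20.224395751953125, 61.45167541503906), 89.72947692871094)
mov ((0.3093585968017578, -27.770851135253906), (16.020532608032227, 61.98430252075195), 89.92001342773438)
grasp now fix [ 3.3 88.3] z 219.5 tool yaw 101.64 shift [163.4   3.9  18.7] spin 90.07
```

```bash
python3 -m jog '[[[40,1,0,10],[80,2,0,20],[120,3,0,30],[160,4,0,40],[188,4,0,50]]]' 50
python3 -m jog '[[[0,0,0,10],[0,0,0,20],[0,0,0,30],[0,0,0,40],[0,0,0,40]]]' -
python3 look.py w6; python3 -c "
from seg import *
plan(0,-100,51,11.57)"
```

```text
clock: 9.15
position: [539.4, -27.4, 374.5]
ee_rot: [-0.433, 0.902, 0.0, 0.009]
contact_force: [-0.1, 0.3, 0.2]
gripper_width: 50.1
clock: 9.78
position: [539.2, -27.5, 375.2]
ee_rot: [-0.099, 0.995, 0.003, 0.009]
contact_force: [0.3, -0.7, 0.9]
gripper_width: 50.1
grasp now fix [  -0.8 -101.3] z 220.1 tool yaw 11.43 shift [  2.7 188.5 172.9] spin -90.14
grasp now fix [  -0.8 -101.3] z 220.1 tool yaw 11.43 shift [  2.2   0.5 169.1] spin -0.14
```

View pics/w6.png

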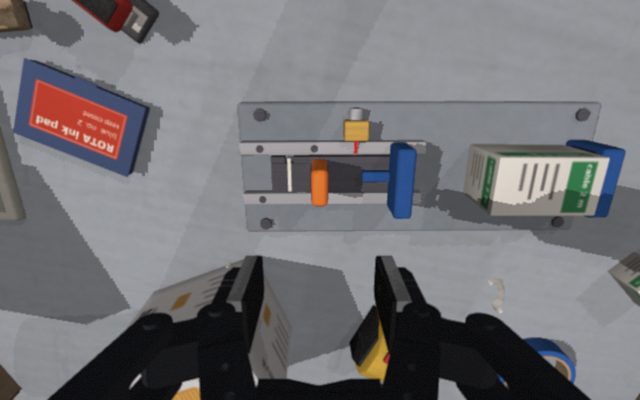

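```bash
cat > meas.py <<'E'
import sys
from seg import *
P,im,D=load(sys.argv[1]); hs=cv2.cvtColor(im,cv2.COLOR_BGR2HSV); X=clouds(P,D);F=tofix(X)
red=((hs[...,0]<6)|(hs[...,0]>172))&(hs[...,1]>120)&(hs[...,2]>80)
m=red&(np.abs(F[...,0]+24)<12)&(np.abs(F[...,1]+66)<12)
v,u=np.nonzero(m)
if len(u): print("red",u.mean().round(2),v.mean().round(1),len(u),"z",np.median(X[m][:,2]).round(1),tofix(onplane(P,np.c_[u,v],27)).mean(0).round(2))
gray=hs[...,2].astype(int)
m=(gray>130)&(hs[...,1]<60)&(np.abs(F[...,0])<14)&(np.abs(F[...,1]+100)<45)&(np.abs(X[...,2]-25)<7)
bs=blob(m)
for b in bs:
    v,u=np.nonzero(b); print("line",u.mean().round(2),v.mean().round(1),len(u),"z",np.median(X[b][:,2]).round(1),tofix(onplane(P,np.c_[u,v],25)).mean(0).round(2))
z=X[...,2]
m=(np.abs(z-62)<3)&(np.abs(F[...,0])<38)&(F[...,1]>-60)&(F[...,1]<50)&(hs[...,0]>95)&(hs[...,1]>120)
bs=blob(m)
if bs:
    b=max(bs,key=lambda a:a.sum());print("mov",np.array(cv2.minAreaRect(F[b].astype(np.float32))[0]).round(2),b.sum())
m=(np.abs(z-71)<4)&(np.abs(F[...,0])<20)&(F[...,1]>-115)&(F[...,1]<-20)&(hs[...,0]<16)&(hs[...,1]>120)
bs=blob(m)
if bs:
    b=max(bs,key=lambda a:a.sum());print("grip",cv2.minAreaRect(F[b].astype(np.float32)),b.sum())
E
python3 meas.py w6;python3 meas.py w1
```

```text
red 355.37 146.7 46 z 26.6 [-25.79 -67.06]
line 288.98 174.1 122 z 26.2 [   0.3  -128.38]
mov [ -0.7  -28.72] 1267
grip ((-0.367584228515625, -100.43480682373047), (13.262601852416992, 30.600971221923828), 89.97889709472656) 587
red 231.82 152.2 34 z 26.7 [-25.56 -66.93]
line 172.0 172.4 105 z 26.2 [   0.25 -128.91]
mov [ -0.62 -27.96] 1035
grip ((-0.27715206146240234, -100.08061981201172), (13.579508781433105, 31.549556732177734), 89.9687728881836) 481
```

The grip is at (319,182), the line at (289,174), the pointer tip at (355,147) and the moving jaw at (402,180). The notch is at about -128.5 and the ball at -67.0, so the travel is about 61.5 mm. Go down over the grip.

```bash
python3 -m jog '[[[0.5,0,40,0],[1,0.2,80,0],[2,0.2,110,0],[2,0.2,130,0],[2,0.2,130,0]]]' 45
python3 -c "
from seg import *
plan(-0.3,-100.3,51,11.57)"
```

```text
clock: 10.45
position: [539.0, -26.7, 243.9]
ee_rot: [-0.101, 0.995, 0.003, 0.007]
contact_force: [0.0, -0.2, 1.1]
gripper_width: 45.0
grasp now fix [  -1.4 -100.5] z 88.9 tool yaw 11.54 shift [-0.6  0.1 37.9] spin -0.03
```

```bash
python3 -m jog '[[[-0.5,0,15,0],[-0.5,0,30,0],[-0.5,0,38,0],[-0.5,0,38,0],[-0.5,0,38,0]]]' 45
python3 look.py w7; python3 meas.py w7
```

```text
clock: 11.08
position: [540.2, -26.3, 206.2]
ee_rot: [-0.101, 0.995, 0.003, 0.007]
contact_force: [-0.2, -0.3, -0.3]
gripper_width: 45.2
grasp now fix [   0.  -100.4] z 51.4 tool yaw 11.55 shift [1.000e-01 1.884e+02 4.100e+00] spin -90.02
red 392.2 216.3 166 z 26.7 [-25.14 -66.88]
line 259.41 246.6 123 z 26.3 [  -9.   -128.41]
mov [ -8.62 -28.81] 3762
grip ((-0.27282238006591797, -100.1463394165039), (31.635475158691406, 13.618577003479004), 0.9113389849662781) 2599
```

View pics/w7.png

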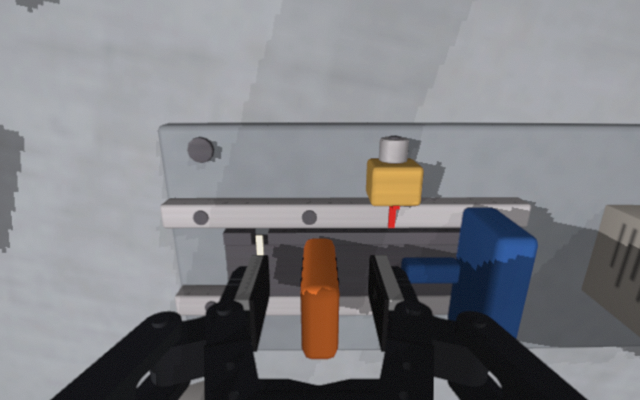

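The orange fin (305–338, 240–355) sits centred between the pads (262 and 380). The line is at (260,246) and the pointer at (392,216), again giving 61.5 mm. Close.

```bash
python3 -m jog '[[[0,0,0,0],[0,0,0,0],[0,0,0,0],[0,0,0,0],[0,0,0,0]]]' 5
python3 -c "
from seg import *
plan(0,-39,51,11.57)"
```

```text
clock: 11.75
position: [540.3, -26.3, 206.8]
ee_rot: [-0.101, 0.995, 0.003, 0.008]
contact_force: [-0.4, -0.1, 5.1]
gripper_width: 13.6
grasp now fix [   0.3 -100.4] z 51.8 tool yaw 11.58 shift [ 0.3 61.4  1.1] spin 0.01
```

```bash
python3 -m jog '[[[0,8,0,0],[0,18,0,0],[0,28,0,0],[0,38,0,0],[0,45,0,0]]]' -
python3 look.py w8; python3 meas.py w8
```

```text
clock: 12.38
position: [531.4, 17.6, 206.9]
ee_rot: [-0.101, 0.995, 0.002, 0.008]
contact_force: [1.6, -5.2, 0.4]
gripper_width: 13.1
grasp now fix [  0.3 -54.9] z 51.9 tool yaw 11.59 shift [  0.3 142.9   4.4] spin -89.98
red 294.1 215.5 149 z 26.6 [-24.96 -66.86]
line 260.08 262.7 395 z 26.4 [  0.51 -84.08]
mov [-3.29 15.64] 4729
grip ((-0.7574167251586914, -55.71935272216797), (31.89080810546875, 13.958704948425293), 0.7336154580116272) 2679
```

View pics/w8.png

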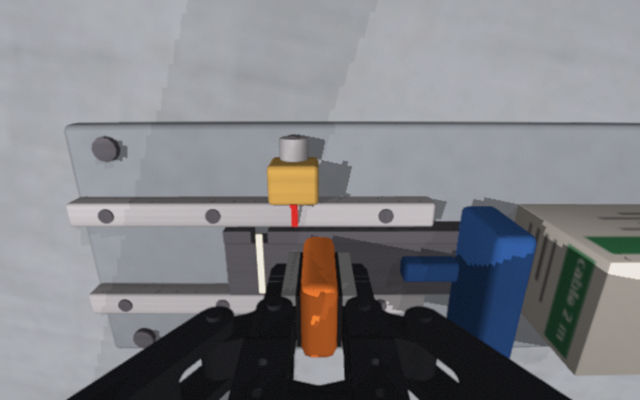

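Line at (260,263), pointer at (294,215): about 17 mm to go, and the carton is still clear. Advance 13 mm and look again.

```bash
python3 -m jog '[[[0,4,0,0],[0,7,0,0],[0,10,0,0],[0,12,0,0],[0,13,0,0]]]' -
python3 look.py w9; python3 meas.py w9
```

```text
clock: 13.05
position: [528.5, 31.6, 206.9]
ee_rot: [-0.101, 0.995, 0.003, 0.008]
contact_force: [-0.5, 2.1, 1.2]
gripper_width: 13.6
grasp now fix [  0.3 -41. ] z 51.9 tool yaw 11.6 shift [  0.3 129.    4.5] spin -89.97
red 262.06 215.1 153 z 26.6 [-25.18 -66.86]
line 260.15 262.6 392 z 26.3 [  0.45 -69.46]
mov [-3.34 30.3 ] 4745
grip ((-0.6390771865844727, -41.19900894165039), (31.98828887939453, 13.965338706970215), 0.4417359232902527) 2685
```

```bash
python3 -c "
import cv2;im=cv2.imread('pics/w9.png');cv2.imwrite('pics/w9c.png',cv2.resize(im[180:310,220:350],None,fx=4.5,fy=4.5,interpolation=cv2.INTER_CUBIC))"
```

```text
(no output)
```

View pics/w9c.png

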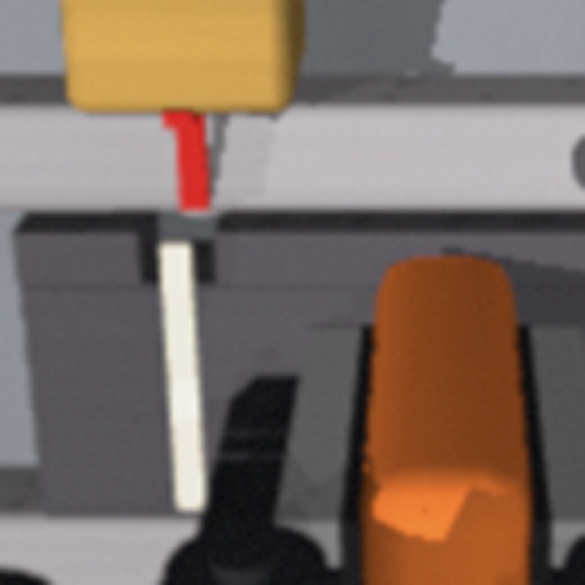

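Line top at (259,234), pointer tip at (263,226). The notch is about 2.5 mm short of the ball, and the force sign has flipped (the ball is pulling it in). Nudge 2.4 mm.

```bash
python3 -m jog '[[[0,0.8,0,0],[0,1.6,0,0],[0,2.2,0,0],[0,2.2,0,0],[0,2.2,0,0]]]' -
python3 look.py w10; python3 meas.py w10; python3 -c "
import cv2;im=cv2.imread('pics/w10.png');cv2.imwrite('pics/w10c.png',cv2.resize(im[180:310,220:350],None,fx=4.5,fy=4.5,interpolation=cv2.INTER_CUBIC))"
```

```text
clock: 13.72
position: [528.0, 33.8, 206.9]
ee_rot: [-0.101, 0.995, 0.003, 0.008]
contact_force: [-0.2, 0.9, 1.7]
gripper_width: 13.3
grasp now fix [  0.3 -39. ] z 51.9 tool yaw 11.6 shift [  0.3 127.    4.4] spin -89.97
red 257.19 214.6 151 z 26.7 [-25.45 -66.85]
line 260.14 262.8 400 z 26.4 [  0.54 -67.25]
mov [-3.45 32.48] 4747
grip ((-0.3261432647705078, -39.03673553466797), (31.536516189575195, 13.892913818359375), 0.17982323467731476) 2668
```

View pics/w10c.png

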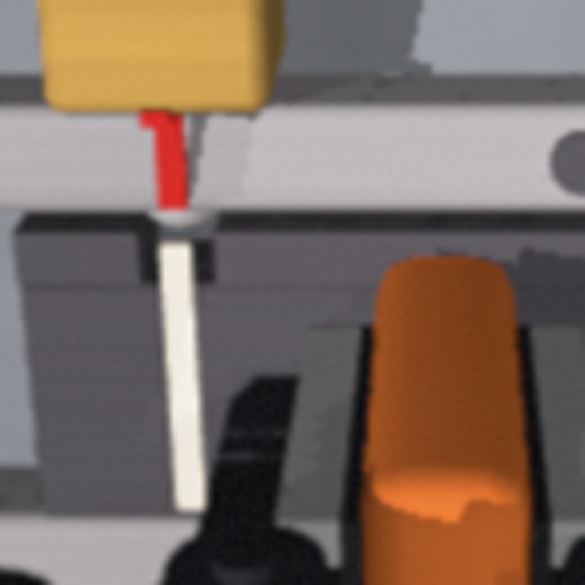

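The pointer now runs straight into the white line at (258,228–233), with the ball visible in the notch and 0.4 mm left by measurement. Hold, then check everything from the side and the wrist.

```bash
python3 -m jog '[[[0,0.3,0,0],[0,0.3,0,0],[0,0.3,0,0],[0,0.3,0,0],[0,0.3,0,0]]]' -
python3 look.py w11; python3 meas.py w11
python3 - <<'E'
from seg import *
P,im,D=load("w11"); X=clouds(P,D); z=X[...,2]; f=tofix(X)
m=(np.abs(z-72)<4)&(np.abs(f[...,0])<45)&(f[...,1]>35)&(f[...,1]<150)
b=max(blob(m),key=lambda a:a.sum());print("carton wrist",np.median(z[b]),f[b].min(0),f[b].max(0))
for n in ("side","scene"):
    P=arm.camera_params(n);im,D=arm.get_image(n);cv2.imwrite(f"pics/{n}1.png",im);X=clouds(P,D); z=X[...,2]; f=tofix(X)
    m=(np.abs(z-72)<5)&(np.abs(f[...,0])<45)&(f[...,1]>45)&(f[...,1]<150)
    bs=blob(m)
    if bs:
        b=max(bs,key=lambda a:a.sum());print(n,np.median(z[b]),cv2.minAreaRect(f[b].astype(np.float32)))
c=cv2.imread("pics/side1.png")[130:290,200:400];cv2.imwrite("pics/side1c.png",cv2.resize(c,None,fx=3.5,fy=3.5,interpolation=cv2.INTER_CUBIC))
E
```

```text
clock: 14.4
position: [528.0, 34.0, 206.9]
ee_rot: [-0.101, 0.995, 0.003, 0.008]
contact_force: [-0.4, -2.1, 1.6]
gripper_width: 13.6
grasp now fix [  0.3 -38.8] z 51.9 tool yaw 11.59 shift [  0.3 126.8   4.4] spin -89.98
red 256.84 214.7 147 z 26.8 [-25.42 -66.87]
line 260.07 262.6 398 z 26.4 [  0.46 -67.15]
mov [-3.91 32.63] 4735
grip ((-0.5422840118408203, -39.03498458862305), (13.95651626586914, 31.234317779541016), 89.58151245117188) 2676
carton wrist 72.4485663181723 [-26.82279009  41.46481276] [24.85077443 86.43045175]
side 71.26762146910883 ((1.4559097290039062, 90.2642822265625), (89.87815856933594, 50.03534698486328), 89.53331756591797)
scene 71.83410420155235 ((1.1785011291503906, 89.32986450195312), (88.60749053955078, 51.23697280883789), 89.73662567138672)
```

View pics/side1c.png

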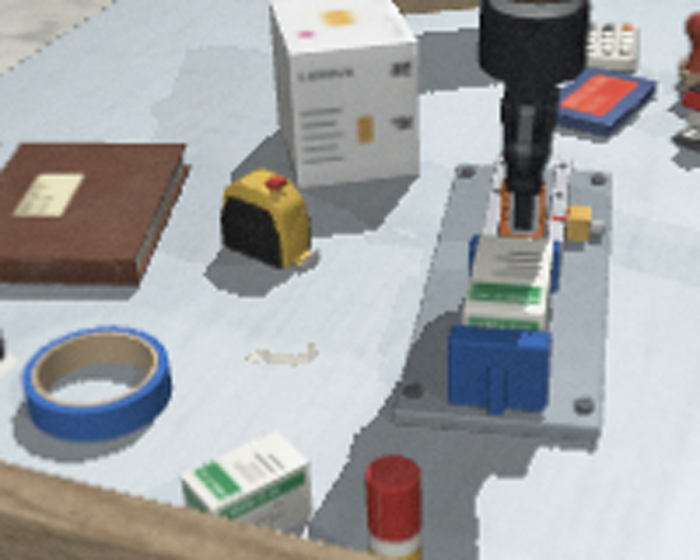

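View pics/w11.png

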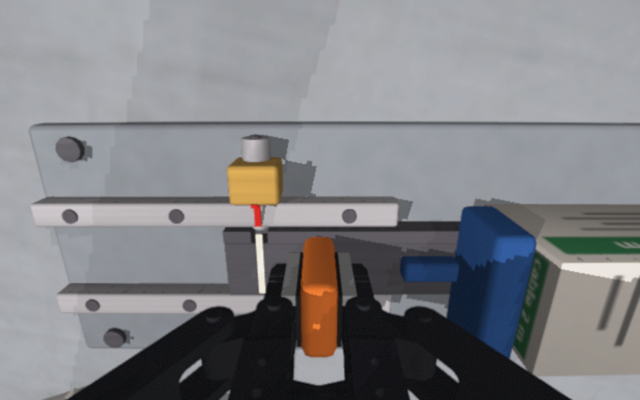

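The wrist view shows pointer and line in one row, with the fin gripped. The side view shows the carton upright between the jaws, and the glue, roll and measure where they were. Handing in.

```bash
python3 -c "
from bench import arm
print(arm.job_done()); s=arm.read_state(); print(s['clock'],s['gripper_width'],s['contact_force'])"
```

```text
the job is handed in; nothing more can be done
None
the job is handed in; nothing more can be done
```

I turned the larger carton a quarter turn and set it back on the plate next to the fixed jaw. I then slid the moving jaw onto the spring ball by its orange grip. The job was handed in at about 14.5 s with the jaw still gripped; it reports no verdict.

**Carton:**
- After letting go, the wrist view put its centre at fixture (-0.7, 87.8) mm, about 47 mm from the fixed jaw. It was about 0.3° off square, with its top at 72.5 mm, so it was standing flat.
- At the end only part of it was in the wrist view. The scene and side cameras put it at (1.2, 89.3) and (1.5, 90.3), inside the limits and within the 2 mm calibration.

**Jaw:** By measurement the notch is 0.3 mm short of the ball. The fingers stopped on the fin at 13.6 mm and the force along the slide was about 2 N.

**Things around:** In the last side view the glue, blue roll and tape measure stood where they were, judged by eye only.

**Disagreements:**
- My two-view triangulation gave the carton and grip tops about 5 mm lower (67 and 65 mm) than the depth readings and the text (72 and 71 mm). I used the depth readings.
- I could not read the finger force on the jaw directly. I inferred it from the closed width.

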